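# Ratchet the bench clamp onto a jar

## Robot

A 7-joint arm with a two-finger parallel gripper is mounted at the origin on the work surface. World frame = base frame: x ahead of the robot, y to its left, z up, the work surface at z = 0. Lengths are in m, angles in rad, forces in N, time in s.
With the tool pointing down it reaches from about 0.4 to 0.85 m from the base axis. Payload 4.5 kg.
Tool frame: the origin (TCP) lies where the fingers leave the gripper's body, on its centre line; the fingertips stand 64 mm ahead of it and the grasp point (between the pads) lies 45 mm ahead of it; z points along the fingers, y is the direction in which the jaws open and shut (so a half turn about z gives the same grasp; the last joint's range is limited). The gripper opens to 88 mm and grips with 3 to 60 N. Pads are 18 mm wide; open, the fingers measure 123 mm over their backs; the gripper's body (75 mm by 187 mm) begins 45 mm behind the grasp point.
Start: joints at [-1.131, 0.689, -0.195, 1.565, 0.157, 0.902, -0.215], TCP at [0.247, 0.574, 0.303] pointing down, gripper open.
Joint ranges: [-3.01, 3.01], [-0.46, 2.08], [-1.47, 1.51], [0.13, 2.56], [-1, 4.14], [0.04, 2.09], [-2.66, 2.66]. Speed limits (rad/s): [2.57, 2.57, 3.14, 3.14, 3.14, 3.14, 3.14].

## Interface

Orientations are given as a unit quaternion [x, y, z, w].
In Python, from plant import monitor, snapshot, workorder, finder gives the robot as it stands.
- The arm moves only by the tool carry_out, never from a script. Its argument "motion" is one flat list of numbers, 6 for each row, row after row: the shift along the tool's x, y, z in cm, then the turn, a rotation vector about the tool's x, y, z in rad. In form: [x, y, z, rx, ry, rz, x, y, z, rx, ry, rz, ...]. A call has 1 to 8 rows; each row shifts and turns the commanded pose from where the row before left it, along the tool's axes as they then stand; what a row does not reach is not made up. A row lasts 1/8 s, in which the tool goes at most 62.5 mm and 10.7 degrees, less where a joint would pass 70% of its speed; a pose out of reach is approached as far as the arm can. A call with a gripper value outside its range is refused whole. "hand" is the finger opening in cm, from 0 to 8.81, set as the call begins (left out, the last holds). The fingers move at their own pace and stop on an object; "grip_force" is the grip in N (left out, the last holds). Time passes only in rows, so rows that do not move let the fingers close. It gives the time, the measured TCP pose, the force and the opening at its end, in the units of the state.
- monitor.get_state(): the state, without advancing time (a new reading comes with each control period).
- snapshot(name): name is "side" or "top" or "wrist"; returns a dict with "frame" (384x512x3 uint8, red, green, blue), "range_z" (384x512 float32, m along the optical axis (not along the pixel's ray), 0 where there is no reading), "fx", "fy", "cx", "cy" (pixels), "D" ([k1, k2, p1, p2, k3] as OpenCV has them; the pictures are not rectified), "rvec" (rotation vector, rad) and "tvec" (3), from world to camera coordinates, as OpenCV has them; the wrist camera has in their place "hand_eye" (4x4, takes a point from camera to tool coordinates, whose origin is the TCP and whose axes are the flange's). Camera axes: x right, y down, z forward; pixel columns grow to the right and rows downward; lengths in m; the calibration is good to about 2 mm. A picture is of the moment at which its call begins: read the wrist's pose just before it.
- workorder.finish_job(): hands the job in, once; it reports no verdict.
Trained networks look in a picture, given as the dict that the camera call returned (one of the last four; its "shot" number tells which), for a name from the list of things; names that differ only in an ending like _2 or _b are one class to them, and where a whole thing is asked for, a point or a joint stands for the part that bears it (a point fixed in the world has none). Each returns a list of dicts, best first, with "p" (0 to 1); they miss things now and then, are a little off and sometimes report something else, mostly with a low value. They report only what shows in the picture. A call takes as long as a camera call. They do not tell look-alikes from the thing itself.
- finder.masks_of(picture, thing): "pixels" (384x512 bool, what is visible of it) and "extent" ([left, top, right, bottom] in pixels, round what is visible of it).
The state is a dict: "clock": time; "q": joint angles; "qd": joint speeds; "joint_torque": joint torques, N m; "tool_pos": TCP position; "eef_rot": TCP orientation; "contact_force": force on the tool from outside, world axes, zero at the start; "moment": the same for the moment, N m; "opening": opening from 0.0 (shut) to 1.0 (fully open).
Only numpy, scipy, OpenCV 4.12 (cv2) and the standard library are available. Lean on these libraries where they do the work, as an engineer would, in place of code of your own. Each camera call takes 0.05 s, during which the arm holds its last target. There are 200 camera calls.

## Task

The lid of the middle-sized jar is stuck and has to be worked on. Stand that jar upright on the pale round seat between the two jaws of the bench clamp and let go of it, then squeeze the clamp's trigger against its handle and let it spring back, again and again, until the sliding jaw grips the jar firmly. Let go of everything at the end, and leave the tall bottle and the squat jar standing where they are.

Things in the scene. Friction and masses are not known exactly. Their poses are not given: they have to be found in the camera images.
- jar_center (a point): Centre (half-way up) of the middle-sized round lidded glass jar: 50 mm across (lid 52 mm), 75 mm high, about 0.16 kg, standing upright, its z up. Of three lidded containers it is neither the tall thin one nor the low wide one. On the clamp's seat this point is 37.5 mm above clamp_seat.
- clamp_seat (a point): Middle of the pale round seat (54 mm across, 8 mm above the bench) on the clamp's base, where the jar is to stand, within about 14 mm. x: along the clamp, from the handle to the fixed jaw; y across; z up. The fixed jaw (60 mm wide, top 48 mm above the bench, flat V of rubber) begins 38 mm from here on +x, 44 mm at its middle; the sliding jaw is on -x; both y sides and the top are open.
- clamp_squeeze (a point): Where to centre the hand, from above, to squeeze handle and trigger together, fingers closing along x (axes as clamp_seat; 161.5 mm from the seat along -x, 133 mm above the bench). Handle: fixed upright black bar 12 x 24 mm, top 156 mm above the bench, its outer face 10.5 mm from here on -x. The housing below it is 70 mm high (ears 87). 20 to 40 N of grip is enough.
- clamp_trigger (a joint): Grey upright blade, 8 x 22 mm, top 148 mm above the bench. Its outer face is on +x of clamp_squeeze: 29.5 mm away at rest (33 at its top), 13.5 mm when squeezed, so open to 75 mm or more, close to 25 mm or less. Angle, rad: 0 let out (springs back in 0.4 s when the fingers open), 0.29 squeezed. A full squeeze moves the jaw up to 15 mm; extra squeezes do no harm.
- clamp_jaw (a joint): Advance of the sliding jaw towards the fixed jaw, m: 0 open, 0.07 at the end; starts between 0 and 0.02. It stays put when the trigger is let out, and stops growing, near 0.06, once the jar is gripped.
- clamp_pad: The black rubber pad on the face of the sliding jaw, 6 x 40 x 34 mm, top 47 mm above the bench, sprung by 4 mm. Origin at bench height under its middle; x towards the fixed jaw. Its face is 64 mm minus clamp_jaw from the seat's middle. It presses the jar against the fixed jaw.
- tall_bottle_center (a point): Bystander: centre (half-way up) of a tall thin lidded bottle, 42 mm across, 140 mm high.
- squat_jar_center (a point): Bystander: centre (half-way up) of a low wide lidded jar, 66 mm across (lid 68 mm), 45 mm high.
Mind the look-alikes: they are no part of the job. What is shaped like the part that bears jar_center but grey or yellow is not meant.

How it is judged:
On the way, in this order (a step that is already met when the one before it is completed fails the run):
1. the jar stands upright on the seat between the jaws, let go (x of jar_center in the frame of clamp_seat between -0.045 and 0.03 m and y of jar_center in the frame of clamp_seat between -0.02 and 0.02 m and z of jar_center in the frame of clamp_seat below 0.043 m and angle between jar_center's own z axis and vertical below 0.17 rad and contact force between the fingers and jar below 0.1 N), for 0.2 s.
2. the trigger is squeezed (value of joint clamp_trigger above 0.15 rad).
3. the trigger is let out (value of joint clamp_trigger below 0.06 rad).
4. the trigger is squeezed again (value of joint clamp_trigger above 0.15 rad).
5. the sliding jaw presses the jar firmly, with the trigger let out (contact force between clamp_pad and jar above 3 N and value of joint clamp_trigger below 0.06 rad), for 0.2 s.
At the end, for the whole second after the job is handed in: The jar stands upright (10 degrees) between the jaws, within 20 mm of the seat's middle across the clamp and at most 10 mm above it, pressed by the pad with over 3 N; the trigger is let out; tall bottle and squat jar within 30 mm of their starts (all of step 5 and x of jar_center in the frame of clamp_seat between -0.02 and 0.03 m and y of jar_center in the frame of clamp_seat between -0.02 and 0.02 m and z of jar_center in the frame of clamp_seat below 0.048 m and angle between jar_center's own z axis and vertical below 0.17 rad and distance of each of tall_bottle_center, squat_jar_center from where it was at the start of the episode below 0.03 m); the robot touches nothing.
It fails at once if the tall bottle or the squat jar is knocked or carried away (moved 50 mm) (distance of any of tall_bottle_center, squat_jar_center from where it was at the start of the episode above 0.05 m).
It also fails if it takes over 58 s, if anything falls off the work surface, if the arm or the gripper's body presses on something with over 40 N, if the wrist force passes 120 N, or if a joint passes its speed limit or range.

## Working session

There is one attempt and no reset: what is moved stays moved. The work goes in short steps, Python scripts to look and compute and a tool call to move; the robot and the scene stay as the last step left them, time stands still between calls to the robot, and variables do not carry over. Pictures are saved under pics/ and viewed, about 8 in all and at most 12, crops included, and the job is handed in when it is done.

Besides the shell and the picture viewer there is one more tool, called after ">>>" as a command line: name --argument value ..., lists and objects as JSON in quotes. carry_out: Moves the arm, as the interface text tells. Its arguments: {"type":"object","properties":{"motion":{"type":"array"},"hand":{"type":"number"},"grip_force":{"type":"number"}},"required":["motion"]}

```bash
mkdir -p pics
cat > h.py <<'E'
import numpy as np, cv2
from scipy.spatial.transform import Rotation as R
from plant import monitor, snapshot, workorder, finder
def shot(n):
    s=monitor.get_state(); p=snapshot(n); p['state']=s; return p
def world(p, uv, z=None):
    uv=np.array(uv,float).reshape(-1,2)
    K=np.array([[p['fx'],0,p['cx']],[0,p['fy'],p['cy']],[0,0,1]])
    n=cv2.undistortPoints(uv.reshape(-1,1,2),K,np.array(p['D'],float)).reshape(-1,2)
    d=p['range_z'][uv[:,1].astype(int),uv[:,0].astype(int)]
    c=np.c_[n*d[:,None],d]
    if 'hand_eye' in p:
        H=np.array(p['hand_eye']); c=c@H[:3,:3].T+H[:3,3]
        s=p['state']; w=R.from_quat(s['eef_rot']).apply(c)+s['tool_pos']
    else:
        Rm=cv2.Rodrigues(np.array(p['rvec'],float))[0]; w=(c-np.array(p['tvec']).ravel())@Rm
    w[d<=0]=np.nan
    return w
def cloud(p,m=None):
    m=p['range_z']>0 if m is None else m&(p['range_z']>0)
    v,u=np.nonzero(m); return world(p,np.c_[u,v])
def save(p,name): cv2.imwrite('pics/'+name,p['frame'][:,:,::-1])
E
python3 - <<'E'
from h import *
ims=[]
for n in('top','side'):
    p=shot(n); ims.append(p['frame'])
    for t in('jar_center','clamp_seat','clamp_trigger','clamp_jaw','clamp_pad','tall_bottle_center','squat_jar_center'):
        for r in finder.masks_of(p,t)[:4]:
            c=cloud(p,r['pixels']); 
            print(n,t,round(r['p'],2),np.round(r['extent']),np.round(np.nanmedian(c,0),3) if len(c) else '', np.round(np.nanpercentile(c,[3,97],axis=0),3).tolist() if len(c) else '')
s=monitor.get_state();print(s['tool_pos'],s['eef_rot'],s['clock'])
for i,n in enumerate(('top','side')): cv2.imwrite(f'pics/{n}0.png',cv2.resize(ims[i],None,fx=1.5,fy=1.5)[:,:,::-1])
E
```

```text
top jar_center 0.93 [212. 192. 234. 214.] [0.544 0.155 0.074] [[0.522, 0.134, 0.027], [0.569, 0.178, 0.077]]
top jar_center 0.86 [190. 230. 218. 251.] [0.45  0.201 0.074] [[0.429, 0.179, 0.029], [0.472, 0.225, 0.077]]
top jar_center 0.71 [166. 193. 191. 219.] [0.534 0.261 0.073] [[0.513, 0.241, 0.001], [0.559, 0.292, 0.077]]
top clamp_seat 0.73 [166. 191. 193. 218.] [0.534 0.26  0.073] [[0.513, 0.241, 0.005], [0.56, 0.285, 0.077]]
top clamp_seat 0.6 [305. 170. 362. 295.] [ 0.465 -0.12   0.008] [[0.332, -0.176, 0.003], [0.602, -0.072, 0.144]]
top clamp_trigger 0.48 [328. 201. 341. 204.] [ 0.536 -0.098  0.144] [[0.532, -0.111, 0.103], [0.542, -0.093, 0.149]]
top clamp_jaw 0.91 [315. 169. 341. 241.] [ 0.486 -0.113  0.035] [[0.46, -0.137, 0.006], [0.628, -0.077, 0.052]]
top clamp_jaw 0.27 [168. 192. 193. 217.] [0.534 0.26  0.073] [[0.513, 0.241, 0.014], [0.559, 0.285, 0.077]]
top clamp_pad 0.57 [330. 235. 341. 239.] [ 0.462 -0.115  0.046] [[0.457, -0.131, 0.033], [0.466, -0.107, 0.049]]
top tall_bottle_center 0.57 [141. 236. 169. 258.] [0.424 0.302 0.121] [[0.405, 0.293, 0.001], [0.443, 
[... 779 characters left out ...]
0.557, 0.29, 0.077]]
side clamp_jaw 0.57 [227. 167. 310. 188.] [ 0.495 -0.104  0.035] [[0.459, -0.137, 0.008], [0.627, -0.075, 0.051]]
side clamp_pad 0.49 [307. 168. 308. 189.] [ 0.46  -0.108  0.04 ] [[0.457, -0.136, 0.019], [0.468, -0.104, 0.049]]
side tall_bottle_center 0.75 [268. 300. 300. 383.] [0.423 0.329 0.101] [[0.406, 0.305, 0.01], [0.443, 0.335, 0.141]]
side squat_jar_center 0.68 [125. 276. 170. 328.] [0.644 0.277 0.045] [[0.62, 0.24, 0.004], [0.679, 0.299, 0.047]]
side squat_jar_center 0.4 [307. 178. 306. 186.] [ 0.459 -0.107  0.031] [[0.458, -0.111, 0.024], [0.462, -0.104, 0.043]]
[0.24671751 0.57427975 0.30277316] [2.01497352e-01 9.79489056e-01 7.80221765e-05 6.17058994e-06] 0.8
```

View pics/top0.png

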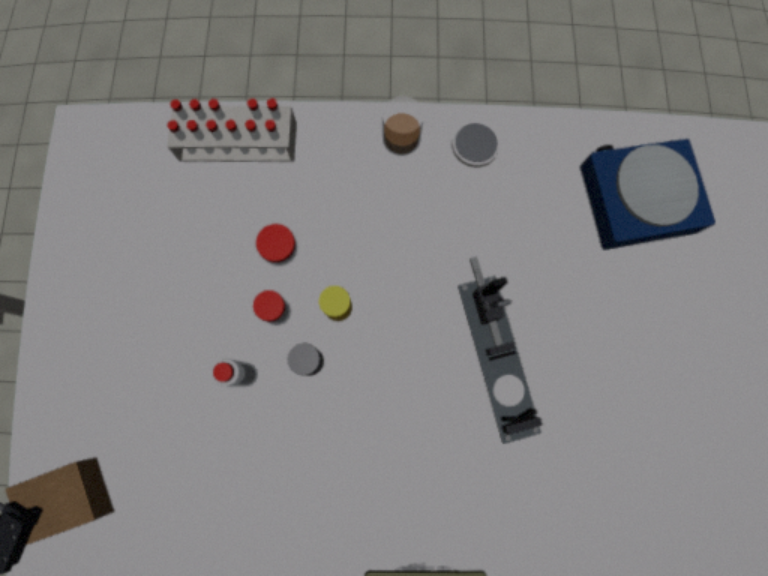

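View pics/side0.png

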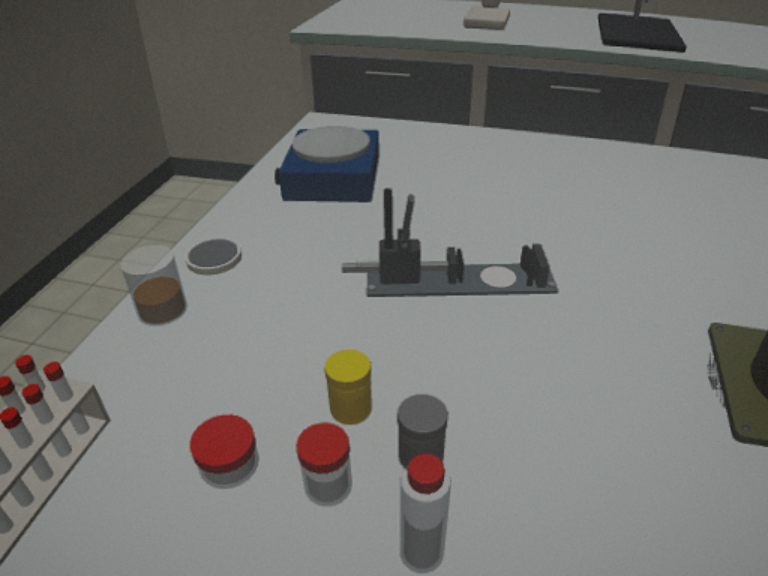

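The top view shows these candidates:
- red middle jar at (179,204) in native pixels
- yellow look-alike at (223,202)
- grey look-alike at (203,239)
- squat red jar at (184,162)
- tall bottle at (149,248)

The clear jar with the red lid, 75 mm high, at (179,204) is the target. The clamp lies along roughly world -x, with the seat at (339,260) and the handle at (328,192).

Run:
```python
from h import *
for n in('top','side'):
    p=shot(n); v,u=np.mgrid[:384,:512]; W=world(p,np.c_[u.ravel(),v.ravel()]); I=p['frame'].reshape(-1,3).astype(int)
    def circ(P): 
        (c,r)=cv2.minEnclosingCircle(P[:,:2].astype(np.float32)); return np.round(c,4),round(r,4),np.round(P.mean(0),4),len(P)
    red=(I[:,0]>110)&(I[:,1]<80)&(abs(W[:,0]-.534)<.045)&(abs(W[:,1]-.262)<.045)&(W[:,2]>.07)&(W[:,2]<.082)
    print(n,'lid',circ(W[red]))
    b=(abs(W[:,0]-.40)<.06)&(abs(W[:,1]+.135)<.06)&(I.min(1)>125)&(W[:,2]>.004)&(W[:,2]<.014)
    print('seat',circ(W[b]))
    hd=(abs(W[:,0]-.54)<.06)&(abs(W[:,1]+.1)<.05)&(W[:,2]>.1)
    P=W[hd]; print('handle+trig',len(P)); 
    t=P[P[:,2]>.138]; print(np.round(t[np.argsort(t[:,0])][::max(1,len(t)//14)],3).tolist())
    base=(W[:,2]>.001)&(W[:,2]<.012)&(abs(W[:,0]-.465)<.16)&(abs(W[:,1]+.12)<.08)&(I.max(1)<110)
    r=cv2.minAreaRect(W[base][:,:2].astype(np.float32)); print('base',r, cv2.fitLine(W[base][:,:2].astype(np.float32),cv2.DIST_HUBER,0,.01,.01).ravel())
    f=p['frame']; c=f[180:260,140:240] if n=='top' else f[220:384,110:310]
    cv2.imwrite(f'pics/c_{n}.png',cv2.resize(c,None,fx=4 if n=='top' else 3,fy=4 if n=='top' else 3)[:,:,::-1])
```

```text
top lid (array([0.5367, 0.2649]), 0.0247, array([0.5364, 0.2646, 0.0741]), 306)
seat (array([ 0.3991, -0.152 ]), 0.0383, array([ 0.4059, -0.1412,  0.0076]), 309)
handle+trig 163
[[0.53, -0.098, 0.145], [0.534, -0.1, 0.148], [0.535, -0.11, 0.145], [0.537, -0.103, 0.146], [0.539, -0.109, 0.147], [0.559, -0.089, 0.147], [0.56, -0.095, 0.151], [0.562, -0.09, 0.156], [0.563, -0.086, 0.14], [0.564, -0.096, 0.157], [0.565, -0.104, 0.154], [0.567, -0.105, 0.156], [0.568, -0.085, 0.147], [0.569, -0.09, 0.153], [0.571, -0.097, 0.155], [0.574, -0.102, 0.153]]
base ((0.46132713556289673, -0.12584033608436584), (0.2842676341533661, 0.07252699881792068), 15.397845268249512) [ 0.94048923  0.3398235   0.41847935 -0.12943284]
side lid (array([0.537 , 0.2654]), 0.0257, array([0.5367, 0.266 , 0.0756]), 753)
seat (array([ 0.4058, -0.1408]), 0.0277, array([ 0.4059, -0.1405,  0.0094]), 248)
handle+trig 270
[[0.528, -0.096, 0.146], [0.53, -0.097, 0.148], [0.533, -0.108, 0.147], [0.534, -0.096, 0.148], [0.536, -0.097, 0.14], [0.54, -0.11, 0.144], [0.557, -0.087, 0.14], [0.559, -0.085, 0.139], [0.561, -0.084, 0.142], [0.561, -0.102, 0.155], [0.562, -0.091, 0.159], [0.563, -0.086, 0.154], [0.565, -0.092, 0.158], [0.566, -0.087, 0.153], [0.567, -0.085, 0.145], [0.568, -0.088, 0.155]]
base ((0.46095556020736694, -0.12350758165121078), (0.2841258645057678, 0.07476775348186493), 15.692530632019043) [ 0.96595097  0.2587252   0.43295506 -0.11135375]
```

View pics/c_side.png

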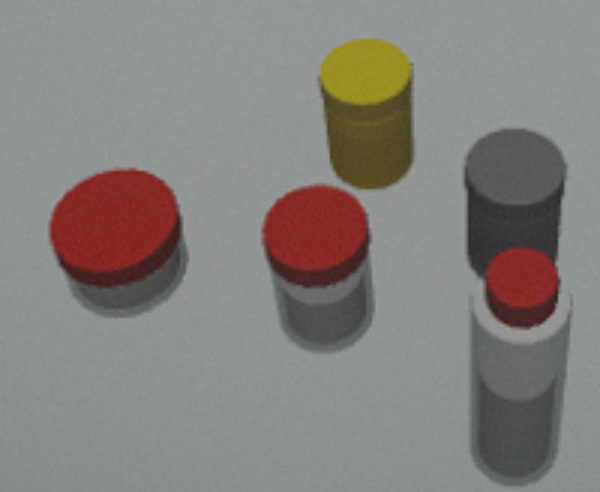

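The crop confirms the target: the clear glass jar with a red lid at crop (317,260), which is neither yellow, grey, squat nor tall. It stands at about (0.537, 0.265). The seat is at (0.406, -0.141), the clamp yaw is 15.5°, and the implied handle position matches the measured one. Moving above the jar now.

>>> carry_out --motion '[-4.86,-2.12,0,0,0,0,-4.86,-2.12,0,0,0,0,-4.86,-2.12,0,0,0,0,-4.86,-2.12,0,0,0,0,-4.86,-2.12,0,0,0,0,-4.86,-2.12,0,0,0,0,-4.86,-2.12,0,0,0,0,-4.86,-2.12,0,0,0,0]' --hand 8.8 --grip_force 20

```text
clock: 1.9
tool_pos: [0.5381, 0.2637, 0.3029]
eef_rot: [0.201, 0.979, 0.0, 0.0]
contact_force: [0.2, 1.2, 0.1]
opening: 0.999
```

```bash
cat >> h.py <<'E'
def go(x,y,z,yawdeg):
    """remaining: tool-frame shift in cm, rotvec; yaw = world angle of tool y (mod 180)"""
    s=monitor.get_state(); r=R.from_quat(s['eef_rot']); best=None
    for a in (yawdeg,yawdeg+180):
        a=np.deg2rad(a); ty=np.array([np.cos(a),np.sin(a),0]); tz=np.array([0,0,-1.]); 
        t=R.from_matrix(np.c_[np.cross(ty,tz),ty,tz]); rv=(r.inv()*t).as_rotvec()
        if best is None or np.linalg.norm(rv)<np.linalg.norm(best): best=rv
    print('shift cm',np.round(r.inv().apply(np.array([x,y,z])-s['tool_pos'])*100,2),'rot',np.round(best,3),'tool',np.round(s['tool_pos'],4),'q',np.round(s['q'],2),'t',round(s['clock'],2),'F',np.round(s['contact_force'],1),'open',s['opening'])
E
python3 - <<'E'
from h import *
go(.5367,.265,.09,66.8)
p=shot('wrist'); save(p,'w1.png')
for r in finder.masks_of(p,'jar_center')[:4]:
    c=cloud(p,r['pixels']); c=c[(c[:,2]>.07)]; print(r['p'],r['extent'],cv2.minEnclosingCircle(c[:,:2].astype(np.float32)),c.mean(0)) if len(c)>5 else 0
E
```

```text
shift cm [ 0.19  0.05 21.29] rot [ 0.001  0.    -0.001] tool [0.5381 0.2637 0.3029] q [-0.39  0.66 -0.24  1.65  0.19  0.86  0.45] t 1.9 F [0.2 1.2 0.1] open 0.999264081873946
0.83 [233.4, 144.4, 283.4, 194.9] ((0.5361253023147583, 0.2660270035266876), 0.025692222639918327) [0.53526413 0.26628865 0.07450521]
0.74 [144.0, 94.0, 207.7, 143.5] ((0.44997623562812805, 0.20486177504062653), 0.026113923639059067) [0.45007204 0.20535648 0.07435517]
0.72 [150.7, 183.5, 207.8, 241.0] ((0.5307291746139526, 0.1824401468038559), 0.047844696789979935) [0.54251344 0.16267485 0.07449816]
```

>>> carry_out --motion '[0.25,0.1,4,0,0,0,0,0,4,0,0,0,0,0,4,0,0,0,0,0,4,0,0,0,0,0,3.3,0,0,0,0,0,2,0,0,0,0,0,0,0,0,0]'

```text
clock: 2.88
tool_pos: [0.5344, 0.2669, 0.0887]
eef_rot: [0.201, 0.98, -0.001, -0.001]
contact_force: [-0.6, -0.1, -0.6]
opening: 0.996
```

>>> carry_out --motion '[0,0,0,0,0,0,0,0,0,0,0,0,0,0,0,0,0,0,0,0,0,0,0,0,0,0,0,0,0,0]' --hand 3.5 --grip_force 25

```text
clock: 3.5
tool_pos: [0.5353, 0.2669, 0.0902]
eef_rot: [0.202, 0.979, 0.0, 0.0]
contact_force: [-0.8, -1.0, 3.7]
opening: 0.56
```

Gripped: 0.56 × 88 ≈ 49 mm. Lifting.

>>> carry_out --motion '[0,0,-2,0,0,0,0,0,-4,0,0,0,0,0,-4,0,0,0,0,0,-4,0,0,0,0,0,-2,0,0,0,0,0,0,0,0,0]'

```text
clock: 4.25
tool_pos: [0.5358, 0.2673, 0.2522]
eef_rot: [0.202, 0.979, 0.001, 0.002]
contact_force: [0.3, -0.3, -1.6]
opening: 0.562
```

Run:
```python
from h import *
go(.406,-.141,.25,105.5)
```

```text
shift cm [ -4.2  -42.63   0.07] rot [ 0.003  0.004 -0.677] tool [0.5358 0.2673 0.2522] q [-0.41  0.72 -0.23  1.7   0.22  0.74  0.42] t 4.25 F [ 0.3 -0.3 -1.6] open 0.5616851750010224
```

>>> carry_out --motion '[-0.52,-5.33,0,0,0,0,-0.52,-5.33,0,0,0,0,-0.52,-5.33,0,0,0,0,-0.52,-5.33,0,0,0,0,-0.52,-5.33,0,0,0,0,-0.52,-5.33,0,0,0,0,-0.52,-5.33,0,0,0,0,-0.52,-5.33,0,0,0,0]'

```text
clock: 5.25
tool_pos: [0.4039, -0.1427, 0.2492]
eef_rot: [0.201, 0.98, 0.0, -0.001]
contact_force: [1.0, -0.9, -1.5]
opening: 0.561
```

>>> carry_out --motion '[0,0,0,0,0,-0.135,0,0,0,0,0,-0.135,0,0,0,0,0,-0.135,0,0,0,0,0,-0.135,0,0,0,0,0,-0.135,0,0,0,0,0,0,0,0,0,0,0,0]'

```text
clock: 6.12
tool_pos: [0.4047, -0.1413, 0.2494]
eef_rot: [-0.133, 0.991, 0.0, -0.0]
contact_force: [0.3, 0.3, 0.0]
opening: 0.559
```

Run:
```python
from h import *
go(.406,-.141,.099,105.5)
p=shot('wrist'); save(p,'w2.png')
v,u=np.mgrid[:384,:512]; W=world(p,np.c_[u.ravel(),v.ravel()]); I=p['frame'].reshape(-1,3).astype(int)
b=(abs(W[:,0]-.406)<.06)&(abs(W[:,1]+.14)<.06)&(I.min(1)>110)&(W[:,2]>.003)&(W[:,2]<.016)
P=W[b]; print(len(P), P.mean(0), P.min(0),P.max(0))
p=shot('side')
for r in finder.masks_of(p,'jar_center')[:4]:
    c=cloud(p,r['pixels']); print(r['p'],r['extent'],np.percentile(c,[2,50,98],axis=0).round(3).tolist())
```

```text
shift cm [-0.14 -0.02 15.04] rot [ 0.001 -0.001 -0.004] tool [ 0.4047 -0.1413  0.2494] q [ 0.55  0.58 -0.49  2.18  0.56  0.51  1.47] t 6.12 F [0.3 0.3 0. ] open 0.5594433241052569
1968 [ 0.40036872 -0.14211322  0.00801553] [ 0.34685645 -0.19169187  0.00375289] [ 0.44042297 -0.09806409  0.01062749]
0.9 [262.1, 262.5, 298.0, 311.7] [[0.427, 0.183, 0.016], [0.45, 0.217, 0.074], [0.473, 0.229, 0.077]]
0.79 [215.1, 229.8, 247.0, 284.7] [[0.521, 0.135, 0.003], [0.54, 0.173, 0.063], [0.568, 0.183, 0.077]]
0.63 [329.4, 90.6, 353.6, 131.4] [[0.385, -0.136, 0.162], [0.416, -0.12, 0.187], [0.431, -0.115, 0.231]]
```

View pics/w2.png

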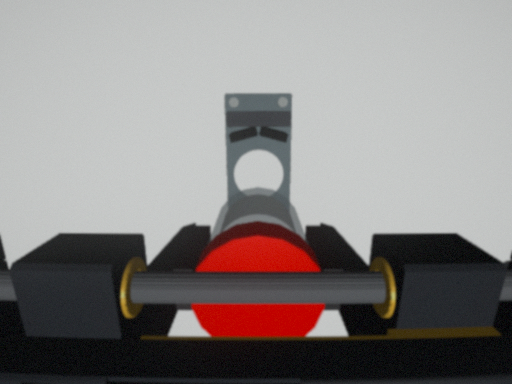

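The wrist view shows the jar in the hand, with the empty seat at (258,172), centred across the clamp and ahead of the jar. Descending onto it.

>>> carry_out --motion '[-0.1,0,3.5,0,0,0,0,0,4,0,0,0,0,0,3.5,0,0,0,0,0,2,0,0,0,0,0,1.2,0,0,0,0,0,0.5,0,0,0,0,0,0.3,0,0,0,0,0,0,0,0,0]'

```text
clock: 7.28
tool_pos: [0.4076, -0.1415, 0.1018]
eef_rot: [-0.134, 0.991, 0.0, -0.001]
contact_force: [-0.2, 0.2, -1.5]
opening: 0.558
```

Run:
```python
from h import *
go(.406,-.141,.098,105.5)
p=shot('side'); cv2.imwrite('pics/s3.png',cv2.resize(p['frame'][80:230,200:400],None,fx=4,fy=4)[:,:,::-1])
```

```text
shift cm [0.14 0.09 0.38] rot [ 0.001 -0.002 -0.001] tool [ 0.4076 -0.1415  0.1018] q [ 0.26  0.87 -0.06  2.27  1.59  0.05  0.48] t 7.28 F [-0.2  0.2 -1.5] open 0.5583612506491097
```

View pics/s3.png

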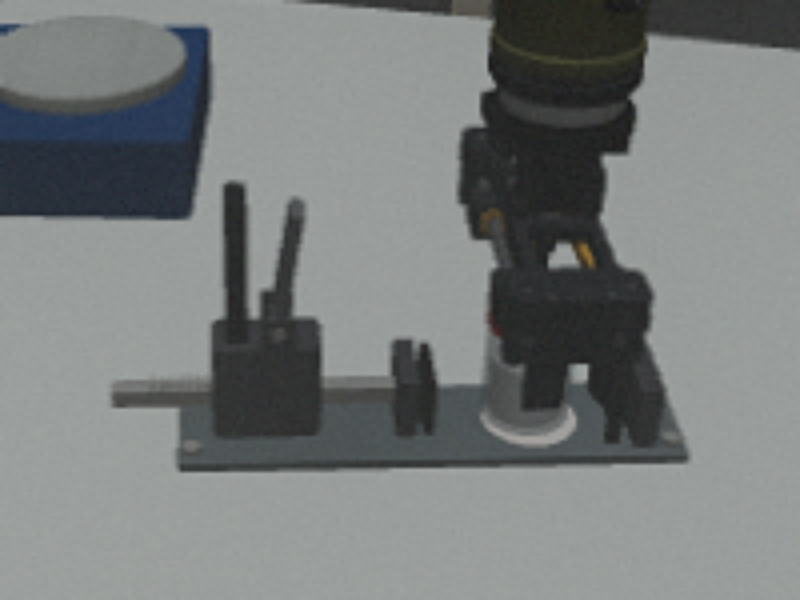

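The side crop shows the jar upright over the seat, about 3 mm above it at (528,430). Joint 6 is near its lower limit, so I'll lower the rest while shifting a few mm outward.

>>> carry_out --motion '[-0.2,0,0,0,0,0,-0.1,0,0.15,0,0,0,0,0,0.15,0,0,0,0,0,0,0,0,0]'

```text
clock: 7.82
tool_pos: [0.4101, -0.1409, 0.099]
eef_rot: [-0.134, 0.991, 0.001, -0.001]
contact_force: [-0.4, 0.2, -0.5]
opening: 0.562
```

Run:
```python
from h import *
go(.406,-.141,.098,105.5)
```

```text
shift cm [0.39 0.1  0.1 ] rot [ 0.001 -0.002 -0.001] tool [ 0.4101 -0.1409  0.099 ] q [ 0.29  0.88 -0.1   2.27  1.54  0.08  0.52] t 7.83 F [-0.4  0.2 -0.5] open 0.5620022714202031
```

>>> carry_out --motion '[0,0,0.15,0,0,0,0,0,0,0,0,0]'

```text
clock: 8.07
tool_pos: [0.41, -0.1408, 0.0981]
eef_rot: [-0.134, 0.991, 0.0, -0.001]
contact_force: [-0.9, 1.1, 7.5]
opening: 0.555
```

>>> carry_out --motion '[0,0,0,0,0,0,0,0,0,0,0,0,0,0,0,0,0,0,0,0,0,0,0,0]' --hand 7.6

```text
clock: 8.57
tool_pos: [0.4101, -0.1408, 0.0974]
eef_rot: [-0.134, 0.991, 0.0, -0.001]
contact_force: [-0.2, 0.1, 0.2]
opening: 0.859
```

>>> carry_out --motion '[0,0,-2,0,0,0,0,0,-3,0,0,0,0,0,-4,0,0,0,0,0,-4,0,0,0,0,0,-4,0,0,0,0,0,-3,0,0,0,0,0,0,0,0,0]'

```text
clock: 9.45
tool_pos: [0.4116, -0.1414, 0.2947]
eef_rot: [-0.134, 0.991, -0.002, 0.002]
contact_force: [0.2, -0.8, -0.0]
opening: 0.863
```

Run:
```python
from h import *
go(.5616,-.0978,.26,15.5)
for n in ('side','top'):
    p=shot(n); v,u=np.mgrid[:384,:512]; W=world(p,np.c_[u.ravel(),v.ravel()]); I=p['frame'].reshape(-1,3).astype(int)
    if n=='side': cv2.imwrite('pics/s4.png',cv2.resize(p['frame'][80:230,200:400],None,fx=4,fy=4)[:,:,::-1])
    red=(I[:,0]>110)&(I[:,1]<80)&(abs(W[:,0]-.41)<.05)&(abs(W[:,1]+.14)<.05)&(W[:,2]>.06)&(W[:,2]<.1)
    P=W[red]; print(n,len(P)); 
    if len(P)>5:
        T=P[P[:,2]>P[:,2].max()-.006]; print(cv2.minEnclosingCircle(T[:,:2].astype(np.float32)),P.max(0),T.mean(0))
```

```text
shift cm [-15.61   0.25   3.52] rot [-1.000e-03  6.000e-03  1.568e+00] tool [ 0.4116 -0.1414  0.2947] q [ 0.73  0.55 -0.78  2.11  0.6   0.71  1.4 ] t 9.45 F [ 0.2 -0.8 -0. ] open 0.8634726221529073
side 217
((0.41206154227256775, -0.13933469355106354), 0.025873545557260513) [ 0.43606577 -0.1150166   0.08564097] [ 0.41129576 -0.13825201  0.0839238 ]
top 12
((0.4116540849208832, -0.16292637586593628), 0.0060216463170945644) [ 0.41756846 -0.16028064  0.08388838] [ 0.41204455 -0.16335095  0.08137605]
```

View pics/s4.png

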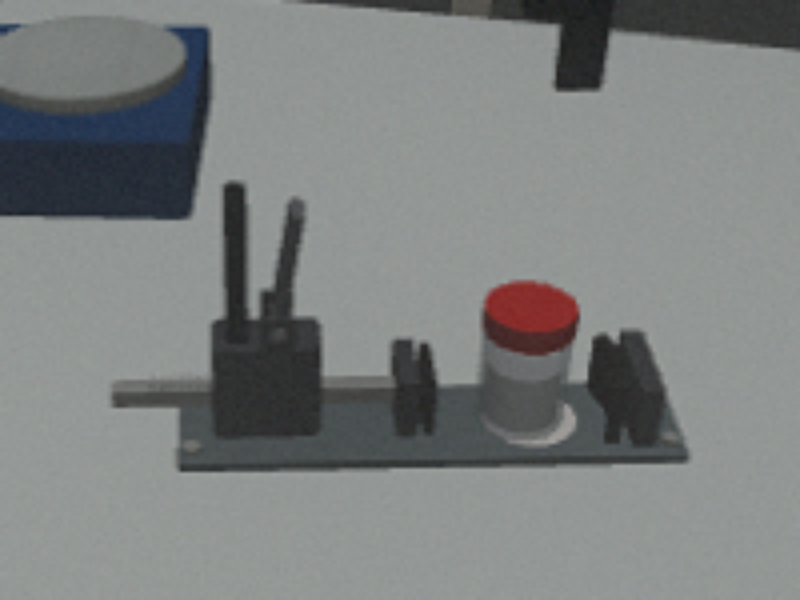

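The side crop shows the jar standing upright on the seat at (528,370) between the jaws, let go. Its lid centre is at (0.412, -0.139). Now going to the handle and trigger.

>>> carry_out --motion '[-3.85,0.05,0,0,0,0,-3.85,0.05,0,0,0,0,-3.85,0.05,0,0,0,0,-3.85,0.05,0,0,0,0,0,0,0,0,0,0.174,0,0,0,0,0,0.174,0,0,0,0,0,0.174,0,0,0,0,0,0.174]' --hand 8.8

```text
clock: 10.55
tool_pos: [0.558, -0.0983, 0.2911]
eef_rot: [0.215, 0.977, -0.001, -0.001]
contact_force: [-0.4, 0.2, -0.7]
opening: 0.998
```

>>> carry_out --motion '[0,0,0,0,0,0.174,0,0,0,0,0,0.174,0,0,0,0,0,0.174,0,0,0,0,0,0.174,0,0,0,0,0,0.176,0,0,0,0,0,0,0,0,0,0,0,0]'

```text
clock: 11.42
tool_pos: [0.5584, -0.0982, 0.2923]
eef_rot: [0.604, 0.797, -0.001, 0.0]
contact_force: [-0.2, -0.8, -0.0]
opening: 1.0
```

Run:
```python
from h import *
go(.5602,-.0982,.178,15.5)
p=shot('wrist'); save(p,'w5.png')
W=cloud(p); S=(abs(W[:,0]-.55)<.08)&(abs(W[:,1]+.1)<.06)&(W[:,2]>.1)&(W[:,2]<.17)
a=np.deg2rad(195.5); cx=np.array([np.cos(a),np.sin(a)]); cy=np.array([-cx[1],cx[0]])
d=W[S][:,:2]-[.5616,-.0978]; X=d@cx; Y=d@cy; Z=W[S][:,2]
for lo,hi in((.10,.12),(.12,.14),(.14,.149),(.149,.17)):
    m=(Z>lo)&(Z<hi)
    for nm,k in(('handle',X<.010),('trig',X>=.010)):
        q=m&k
        if q.sum()>5: print(lo,nm,q.sum(),np.percentile(X[q],[3,97]).round(4),np.percentile(Y[q],[3,97]).round(4))
```

```text
shift cm [-0.03  0.19 11.43] rot [-0.002  0.002  0.004] tool [ 0.5584 -0.0982  0.2923] q [ 0.27  0.63 -0.3   1.75  0.25  0.79  0.12] t 11.43 F [-0.2 -0.8 -0. ] open 0.9997992567312879
0.1 handle 62 [-0.009   0.0021] [-0.0134 -0.0102]
0.1 trig 132 [0.0178 0.0249] [-0.0121  0.0069]
0.12 handle 88 [-0.0088  0.0021] [-0.0134 -0.0022]
0.12 trig 166 [0.0204 0.0273] [-0.0122  0.0069]
0.14 handle 47 [-0.0088  0.0021] [-0.0134  0.0064]
0.14 trig 285 [0.0236 0.0314] [-0.0118  0.0082]
0.149 handle 456 [-0.0092  0.0014] [-0.013   0.0094]
```

View pics/w5.png

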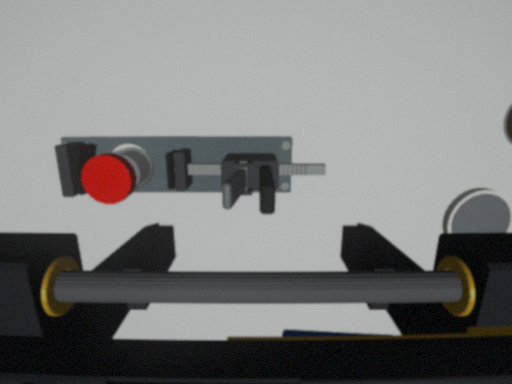

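The wrist view shows the handle at (267,190) and the trigger at (232,188), both between the open fingers. Measured offsets agree within 1–2 mm, so I'm descending.

>>> carry_out --motion '[0,0.13,3,0,0,0,0,0,3.5,0,0,0,0,0,3,0,0,0,0,0,1.5,0,0,0,0,0,0.4,0,0,0,0,0,0,0,0,0]'

```text
clock: 12.22
tool_pos: [0.5607, -0.0982, 0.1798]
eef_rot: [0.605, 0.796, -0.0, 0.001]
contact_force: [0.7, -0.5, -1.2]
opening: 0.999
```

>>> carry_out --motion '[0,0,0,0,0,0,0,0,0,0,0,0,0,0,0,0,0,0,0,0,0,0,0,0,0,0,0,0,0,0,0,0,0,0,0,0,0,0,0,0,0,0]' --hand 2.0 --grip_force 35

```text
clock: 13.1
tool_pos: [0.5591, -0.0988, 0.1788]
eef_rot: [0.605, 0.796, -0.002, 0.0]
contact_force: [-2.1, -1.4, 0.6]
opening: 0.281
```

>>> carry_out --motion '[0,0,0,0,0,0,0,0,0,0,0,0,0,0,0,0,0,0,0,0,0,0,0,0,0,0,0,0,0,0,0,0,0,0,0,0,0,0,0,0,0,0,0,0,0,0,0,0]' --hand 8.4

```text
clock: 14.1
tool_pos: [0.5604, -0.0981, 0.1793]
eef_rot: [0.605, 0.796, -0.0, 0.001]
contact_force: [0.1, 0.6, 0.5]
opening: 0.955
```

```bash
cat > chk.py <<'E'
from h import *
import sys
go(.5602,-.0982,.178,15.5)
p=shot('side'); cv2.imwrite(f'pics/{sys.argv[1]}.png',cv2.resize(p['frame'][80:230,200:400],None,fx=4,fy=4)[:,:,::-1])
a=np.deg2rad(195.5); cx=np.array([np.cos(a),np.sin(a)]); cy=np.array([-cx[1],cx[0]])
v,u=np.mgrid[:384,:512]; W=world(p,np.c_[u.ravel(),v.ravel()]); I=p['frame'].reshape(-1,3).astype(int)
d=W[:,:2]-[.406,-.141]; X=d@cx; Y=d@cy; Z=W[:,2]
m=(abs(Y)<.04)&(Z>.025)&(Z<.052)&(X>-.1)&(X<.0)&(I.max(1)<75); print('dark jaw X',np.percentile(X[m],[2,50,99]).round(4),m.sum())
m=(abs(Y)<.05)&(Z>.06)&(Z<.1)&(abs(X)<.06)&(I[:,0]>100)&(I[:,1]<80)
if m.sum()>5:
    T=m&(Z>Z[m].max()-.006); print('lid clamp frame',np.round([(X[T].min()+X[T].max())/2,(Y[T].min()+Y[T].max())/2,np.median(Z[T])],4))
m=(X>-.17)&(X<-.11)&(abs(Y)<.04)&(Z>.13)&(Z<.16)&(X>-.152); print('trig X',np.round(np.median(X[m]),4),m.sum())
E
python3 chk.py s6
```

```text
shift cm [-0.   -0.02  0.13] rot [0.001 0.002 0.001] tool [ 0.5604 -0.0981  0.1793] q [ 0.23  0.8  -0.23  1.84  0.33  0.54  0.05] t 14.1 F [0.1 0.6 0.5] open 0.9547031477977446
dark jaw X [-0.0962 -0.0602 -0.027 ] 224
lid clamp frame [-0.006  -0.0007  0.0838]
trig X -0.1291 105
```

>>> carry_out --motion '[0,0,0,0,0,0,0,0,0,0,0,0,0,0,0,0,0,0,0,0,0,0,0,0,0,0,0,0,0,0,0,0,0,0,0,0,0,0,0,0,0,0]' --hand 2.0

```text
clock: 15.02
tool_pos: [0.5592, -0.0987, 0.1788]
eef_rot: [0.605, 0.796, -0.002, 0.0]
contact_force: [-2.9, -0.8, -0.6]
opening: 0.284
```

>>> carry_out --motion '[0,0,0,0,0,0,0,0,0,0,0,0,0,0,0,0,0,0,0,0,0,0,0,0,0,0,0,0,0,0,0,0,0,0,0,0,0,0,0,0,0,0,0,0,0,0,0,0]' --hand 8.4

```text
clock: 16.02
tool_pos: [0.5604, -0.0981, 0.1793]
eef_rot: [0.605, 0.796, -0.0, 0.001]
contact_force: [-1.0, 0.2, -0.3]
opening: 0.949
```

>>> carry_out --motion '[0,0,0,0,0,0,0,0,0,0,0,0,0,0,0,0,0,0,0,0,0,0,0,0,0,0,0,0,0,0,0,0,0,0,0,0,0,0,0,0,0,0]' --hand 2.0

```text
clock: 16.9
tool_pos: [0.5592, -0.0987, 0.1788]
eef_rot: [0.605, 0.796, -0.002, 0.0]
contact_force: [-1.9, -1.9, 0.9]
opening: 0.284
```

>>> carry_out --motion '[0,0,0,0,0,0,0,0,0,0,0,0,0,0,0,0,0,0,0,0,0,0,0,0,0,0,0,0,0,0,0,0,0,0,0,0,0,0,0,0,0,0,0,0,0,0,0,0]' --hand 8.4

```text
clock: 17.9
tool_pos: [0.5604, -0.0981, 0.1794]
eef_rot: [0.605, 0.796, -0.0, 0.001]
contact_force: [0.5, 0.2, 0.6]
opening: 0.957
```

```bash
python3 chk.py s7
```

```text
shift cm [-0.   -0.02  0.14] rot [0.001 0.002 0.001] tool [ 0.5604 -0.0981  0.1794] q [ 0.23  0.8  -0.23  1.84  0.33  0.54  0.05] t 17.9 F [0.5 0.2 0.6] open 0.9565489728028049
dark jaw X [-0.0941 -0.0321 -0.0115] 266
lid clamp frame [ 0.0105 -0.0012  0.0839]
trig X -0.1173 103
```

View pics/s7.png

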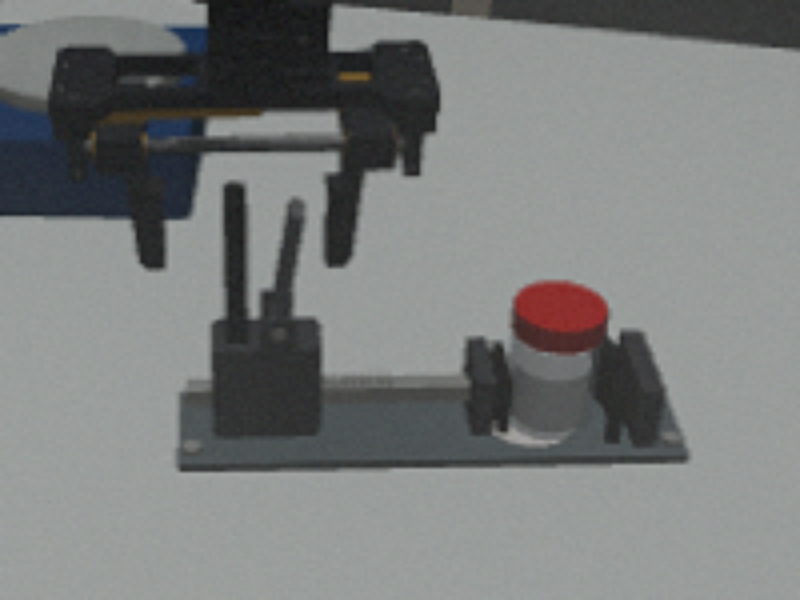

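After three squeezes the pad (500,385) has pushed the jar (555,370) close to the fixed jaw, still upright. The trigger is let out. Squeezing on.

>>> carry_out --motion '[0,0,0,0,0,0,0,0,0,0,0,0,0,0,0,0,0,0,0,0,0,0,0,0,0,0,0,0,0,0,0,0,0,0,0,0,0,0,0,0,0,0]' --hand 2.0

```text
clock: 18.82
tool_pos: [0.5591, -0.0987, 0.1788]
eef_rot: [0.605, 0.796, -0.002, 0.0]
contact_force: [-3.2, -1.2, -0.7]
opening: 0.285
```

>>> carry_out --motion '[0,0,0,0,0,0,0,0,0,0,0,0,0,0,0,0,0,0,0,0,0,0,0,0,0,0,0,0,0,0,0,0,0,0,0,0,0,0,0,0,0,0,0,0,0,0,0,0]' --hand 8.4

```text
clock: 19.82
tool_pos: [0.5604, -0.0981, 0.1793]
eef_rot: [0.605, 0.796, -0.0, 0.001]
contact_force: [-0.4, 0.1, -0.3]
opening: 0.953
```

>>> carry_out --motion '[0,0,0,0,0,0,0,0,0,0,0,0,0,0,0,0,0,0,0,0,0,0,0,0,0,0,0,0,0,0,0,0,0,0,0,0,0,0,0,0,0,0]' --hand 2.0

```text
clock: 20.7
tool_pos: [0.5591, -0.0987, 0.1787]
eef_rot: [0.605, 0.796, -0.002, 0.0]
contact_force: [-2.7, -2.8, -0.8]
opening: 0.287
```

>>> carry_out --motion '[0,0,0,0,0,0,0,0,0,0,0,0,0,0,0,0,0,0,0,0,0,0,0,0,0,0,0,0,0,0,0,0,0,0,0,0,0,0,0,0,0,0,0,0,0,0,0,0]' --hand 8.4

```text
clock: 21.7
tool_pos: [0.5604, -0.0981, 0.1794]
eef_rot: [0.605, 0.796, -0.0, 0.001]
contact_force: [0.8, -0.6, -1.4]
opening: 0.954
```

```bash
python3 chk.py s8
```

```text
shift cm [-0.   -0.02  0.14] rot [0.001 0.002 0.001] tool [ 0.5604 -0.0981  0.1794] q [ 0.23  0.8  -0.23  1.84  0.33  0.54  0.05] t 21.7 F [ 0.8 -0.6 -1.4] open 0.9539478606179284
dark jaw X [-0.092  -0.0214 -0.0028] 268
lid clamp frame [ 0.0183 -0.0017  0.0838]
trig X -0.1293 103
```

>>> carry_out --motion '[0,0,0,0,0,0,0,0,0,0,0,0,0,0,0,0,0,0,0,0,0,0,0,0,0,0,0,0,0,0,0,0,0,0,0,0,0,0,0,0,0,0]' --hand 2.0

```text
clock: 22.62
tool_pos: [0.5591, -0.0988, 0.1787]
eef_rot: [0.605, 0.796, -0.002, 0.0]
contact_force: [-2.4, -2.6, -0.9]
opening: 0.282
```

>>> carry_out --motion '[0,0,0,0,0,0,0,0,0,0,0,0,0,0,0,0,0,0,0,0,0,0,0,0,0,0,0,0,0,0,0,0,0,0,0,0,0,0,0,0,0,0,0,0,0,0,0,0]' --hand 8.4

```text
clock: 23.62
tool_pos: [0.5604, -0.0981, 0.1794]
eef_rot: [0.605, 0.796, -0.0, 0.001]
contact_force: [-0.6, 0.9, 0.1]
opening: 0.955
```

```bash
python3 chk.py s9
```

```text
shift cm [-0.   -0.02  0.14] rot [0.001 0.002 0.001] tool [ 0.5604 -0.0981  0.1794] q [ 0.23  0.8  -0.23  1.84  0.33  0.54  0.05] t 23.62 F [-0.6  0.9  0.1] open 0.9551535042343555
dark jaw X [-0.0936 -0.0218 -0.003 ] 260
lid clamp frame [ 0.0186 -0.0017  0.0839]
trig X -0.1292 103
```

View pics/s9.png

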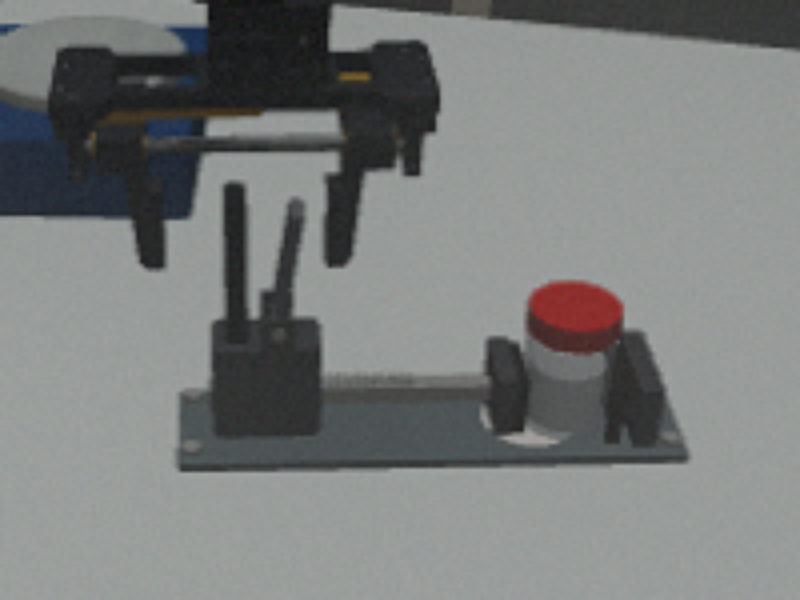

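The pad is fully pressed in with no gap left (515,385). The jar is held upright against the V jaw at 18.5 mm, and the last squeeze changed nothing. Retreating straight up.

>>> carry_out --motion '[0,0,-2,0,0,0,0,0,-3,0,0,0,0,0,-3,0,0,0,0,0,-3,0,0,0,0,0,-2,0,0,0,0,0,0,0,0,0,0,0,0,0,0,0]'

```text
clock: 24.55
tool_pos: [0.5595, -0.098, 0.3084]
eef_rot: [0.605, 0.796, -0.001, 0.0]
contact_force: [-0.2, -0.2, 0.5]
opening: 0.954
```

```bash
python3 chk.py s10
python3 - <<'E'
from h import *
p=shot('side')
for t in('tall_bottle_center','squat_jar_center'):
    r=finder.masks_of(p,t)[0]; print(t,r['p'],np.median(cloud(p,r['pixels']),0).round(3))
print(monitor.get_state()['contact_force'], workorder.finish_job())
E
```

```text
shift cm [-0.02  0.07 13.04] rot [-0.001  0.002  0.001] tool [ 0.5595 -0.098   0.3084] q [ 0.28  0.62 -0.31  1.73  0.24  0.83  0.13] t 24.55 F [-0.2 -0.2  0.5] open 0.9535894869074675
dark jaw X [-0.0941 -0.0224 -0.002 ] 288
lid clamp frame [ 0.0189 -0.0019  0.084 ]
trig X -0.1348 53
tall_bottle_center 0.6 [0.423 0.329 0.101]Traceback (most recent call last):
  File "<stdin>", line 4, in <module>
IndexError: list index out of range
```

Run:
```python
from h import *
p=shot('top'); v,u=np.mgrid[:384,:512]; W=world(p,np.c_[u.ravel(),v.ravel()]); I=p['frame'].reshape(-1,3).astype(int)
m=(I[:,0]>110)&(I[:,1]<80)&(abs(W[:,0]-.646)<.07)&(abs(W[:,1]-.265)<.07)&(W[:,2]>.03)
print('squat',m.sum(),W[m].mean(0).round(3)); print(workorder.finish_job())
```

```text
squat 479 [0.651 0.266 0.044]
the job is handed in; nothing more can be done
None
```

I stood the clear, red-lidded middle jar on the clamp's seat and let go of it. I then squeezed and released the trigger six times until the sliding jaw stopped advancing. The hand is now open and clear above the clamp. The job was handed in at about 24.7 s of the 58 s allowed, and it reported no verdict.

**Jar:** In the last checks it stands upright, 19 mm from the seat's middle along the clamp (limit 30 mm) and 2 mm across (limit 20 mm). Its lid top is 84 mm above the bench, so it is still resting on the seat.

**Grip:** I could not measure the pad's force directly. I judged it firm because the pad's spring gap looked fully closed in the picture and the sixth squeeze moved nothing.

**Trigger:** It looked let out in the last picture viewed, before the hand lifted away. The final position reading differed by about 5 mm from the one before (-0.135 m against -0.129 m). I think the hand leaving the view changed which points were counted, but I did not confirm it.

**Bystanders:** The tall bottle reads exactly where it started. The detector missed the squat jar in the last picture, so I found its lid by colour, at (0.651, 0.266). That is within about 5 mm of the first reading.

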